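# Zero and print a milligram balance by touch

### The arm

A 6-joint arm with a two-finger parallel gripper is mounted at the origin on a cart in front of the work surface, level with it; the furniture and walls round the work are solid. World frame = base frame: x ahead of the robot, y to its left, z up, the work surface at z = 0. Lengths are in m, angles in rad, forces in N, time in s.
With the tool pointing down it reaches from about 0.375 to 0.825 m from the base axis. Payload 5.5 kg.
Tool frame: the origin (TCP) lies between the finger pads; the fingertips stand 14 mm ahead of it and the grasp point (between the pads) lies 5 mm behind it (robot.nose_length is the distance from the TCP to the fingertips, in m); z points along the fingers, y is the line along which they close (so a half turn about z gives the same grasp; the last joint's range is limited). The gripper opens to 85 mm and grips with 20 to 120 N. Pads are 22 mm wide; open, the fingers measure 114 mm over their backs; the gripper's body (76 mm by 85 mm) begins 54 mm behind the grasp point. The pads swing forward as they close: fully open they stand 13 mm farther back than shut.
Start: joints at [-1.161, 0.314, -0.047, 1.21, 0, 1.571], TCP at [0.239, -0.55, 0.214] pointing down, gripper open.
Joint ranges: [-2.67, 2.67], [-0.69, 1.73], [-1.03, 1.25], [-2.08, 2.16], [-1.42, 1.45], [-3.14, 3.14]. Speed limits (rad/s): [2.39, 2.39, 3.01, 3.14, 3.14, 3.14].

### API

Orientations are given as a unit quaternion [w, x, y, z].
In Python, from station import robot, cams, workorder gives the robot as it stands. The module is installed in compiled form; this text tells all that it offers.
- The arm moves only by the tool arm_command, never from a script. Its argument "deltas" is a list of rows, each a list of 2 entries, a list of its own where there are three numbers: the shift along the tool's x, y, z in cm, then the turn, a rotation vector about the tool's x, y, z in rad. In form: [[[x, y, z], [ax, ay, az]], ...]. A call has 1 to 20 rows; each row shifts and turns the commanded pose from where the row before left it, along the tool's axes as they then stand; what a row does not reach is not made up. A row lasts 1/12 s, in which the tool goes at most 41.7 mm and 7.16 degrees, less where a joint would pass 70% of its speed; a pose out of reach is approached as far as the arm can. A call is refused whole if a number of a shift passes 4.17 or a number of a turn 0.125, either way. A call with a gripper value outside its range is refused whole. "claw" is the opening, from 0 (shut) to 1 (fully open), set as the call begins (left out, the last holds). The fingers move at their own pace and stop on an object; the grip force is fixed at half the most. Time passes only in rows, so rows that do not move let the fingers close. It gives the time, the measured TCP pose, the force, the opening and the grip force at its end, in the units of the state.
- robot.get_state(): the state, without advancing time (a new reading comes with each control period).
- cams.grab_frame(name): name is "scene" or "top" or "wrist"; returns (picture, depth): 480x640x3 uint8, red, green, blue; 480x640 float32, m along the optical axis (not along the pixel's ray), 0 where there is no reading.
- cams.calibration(name): a dict with "fx", "fy", "cx", "cy" (pixels), "k1" (the pictures are not rectified: a ray, as slopes to the right and down, at radius r is drawn at 1 + k1 r^2 times it, then the intrinsics apply), "R" (3x3) and "t" (3): a world point X has camera coordinates R X + t; the wrist camera has in their place "T_tool_cam" (4x4, takes a point from camera to tool coordinates, whose origin is the TCP and whose axes are the flange's). Camera axes: x right, y down, z forward; pixel columns grow to the right and rows downward; lengths in m; the calibration is good to about 2 mm. A picture is of the moment at which its call begins: read the wrist's pose just before it. calibration takes no time and is no camera call.
- workorder.hand_in(): hands the job in; it is judged then, once.
The state is a dict: "time_s": time; "joints": joint angles; "qd": joint speeds; "joint_torque": joint torques, N m; "tcp_pos": TCP position; "tool_rot": TCP orientation; "force": force on the tool from outside, world axes, zero at the start; "moment": the same for the moment, N m; "finger_gap": finger opening in m; "finger_force": force on a finger pad.
Only numpy, scipy, OpenCV 4.12 (cv2) and the standard library are available. Lean on these libraries where they do the work, as an engineer would, in place of code of your own. Each camera call takes 0.05 s, during which the arm holds its last target. There are 200 camera calls.

### The job

Get the balance ready for weighing: with the fingertips only, slide the glass cover of the draft shield fully shut by its ridge, then on the terminal beside it lightly tap the round power key to wake it, next the long tare bar, and last the print key (the square key at the far right). Keep every touch light, leave the other square key alone, lift nothing, and do not disturb the bowl on the pan or the things standing around.

Things in the scene. Friction and masses are not known exactly. Their poses are not given: they have to be found in the camera images.
- balance: weighing cell, white base 140 x 140 mm, 50 mm tall, fixed to the bench, with a square draft shield of glass walls up to 145 mm above the bench (side rails up to 156 mm), open only at the top, where the cover slides. Origin: centre of its underside; x points to its back, away from the user, y to its left, z up.
- cover (a joint): sliding glass cover on top of the shield, 126 x 112 mm: 0 = fully shut (front stop), grows to 0.07 m as it slides along the balance's +x to the rear; starts 30 to 65 mm open. Slides with about 1.2 N of friction and stays where it is left. Within 4 mm of 0 counts as fully shut.
- ridge (a point): middle of the top edge of the grey ridge on the front end of the cover, moves with it: 12 mm thick (along the balance's x), 72 mm wide (along y), rising 22 mm above the cover's glass; this point is 172 mm above the bench. A fingertip behind it (its +x side, over the glass) pushes the cover shut towards the balance's -x.
- terminal: white wedge-shaped terminal, 100 mm deep, 190 mm wide, 31 to 53 mm tall, fixed, right of the balance: a display behind a row of four grey keys (from the left: power, tare, menu, print). Origin: centre of its underside; x to its back, y to its left, z up. Its face is tilted 12 degrees towards the user: outward normal (-0.208, 0, 0.978) in this frame.
- power_top (a point): centre of the top of the round power key (20 mm across, leftmost in the row), moves with the key; keys stand 8 mm above the tilted face
- tare_top (a point): centre of the top of the long tare bar (50 mm wide along the row, 18 mm deep), second from the left, moves with the key
- print_top (a point): centre of the top of the square print key (18 x 18 mm) at the far right of the row, marked with a sheet outline, moves with the key
- menu_top (a point): centre of the top of the menu key, the other square key (18 x 18 mm) with three lines on it between the tare bar and the print key (43 mm from the print key); not to be pressed
- power_key (a joint): travel of the power key in m: 0 = up, 0.004 = fully down, along the inward normal of the face; springs back. All keys: 1.2 N to start, 4 N fully down; a tap registers when the key is over 2.2 mm down for 0.1 s. Touches must stay under 20 N on the terminal and 25 N on the balance.
- tare_key (a joint): travel of the tare bar, as for the power key
- menu_key (a joint): travel of the menu key, as for the power key; stays up (less than 1.5 mm)
- print_key (a joint): travel of the print key, as for the power key
- pan (a point): centre of the top of the steel weighing pan (82 mm across) inside the shield, 58 mm above the bench
- weighing_bowl: small steel bowl, 55 mm across and 28 mm tall, loose on the pan; origin at the centre of its underside
- vial_white: glass vial with a white cap, 28 mm across, 60 mm tall, standing loose in front of the balance; origin at the centre of its underside
- vial_black: glass vial with a black cap, 28 mm across, 60 mm tall, standing loose in front of the balance; origin at the centre of its underside
- lab_timer: lab timer lying on its back, 66 x 66 x 18 mm, loose; origin at the centre of its underside; not part of the job
- tape: roll of tape lying flat, 64 mm across, 19 mm tall, loose, behind the terminal; origin at the centre of its underside
- dropper: brown dropper bottle, 34 mm across, 97 mm tall, standing loose behind the terminal; origin at the centre of its underside

How it is judged:
By the outcome, as a careful person would: the job done as asked, in the order asked, and still so for the second after the job is handed in, with the robot touching nothing.
It also fails if it takes over 58 s, if anything falls off the work surface, if the arm or the gripper's body presses on something with over 40 N, if the wrist force passes 120 N, or if a joint passes its speed limit or range.

## Working session

There is one attempt and no reset: what is moved stays moved. The work goes in short steps, Python scripts to look and compute and a tool call to move; the robot and the scene stay as the last step left them, time stands still between calls to the robot, and variables do not carry over. Pictures are saved under pics/ and viewed, at most 10 in all, crops included, and the job is handed in when it is done.

Besides the shell and the picture viewer there is one more tool, called as name(argument=value, ...) on one line, values as JSON. arm_command: Moves the arm, as the interface text tells. Its arguments: {"type":"object","properties":{"deltas":{"type":"array","items":{"type":"array"}},"claw":{"type":"number"}},"required":["deltas"]}

```bash
mkdir -p pics; cat > h.py <<'E'
import numpy as np, cv2, json
from station import robot, cams, workorder
def grab(n):
    s=robot.get_state(); im,d=cams.grab_frame(n); c=cams.calibration(n)
    np.savez(f'{n}.npz',im=im,d=d); json.dump({k:np.asarray(v).tolist() for k,v in c.items()},open(f'{n}.json','w'))
    cv2.imwrite(f'pics/{n}_{int(s["time_s"]*1000)}.png',im[:,:,::-1]); return s,im,d,c
def load(n):
    z=np.load(f'{n}.npz'); return z['im'],z['d'],{k:np.array(v) for k,v in json.load(open(f'{n}.json')).items()}
def rays(c,uv):
    p=(np.asarray(uv,float).reshape(-1,2)-[c['cx'],c['cy']])/[c['fx'],c['fy']]
    q=p.copy()
    for _ in range(20): q=p/(1+c['k1']*(q**2).sum(1,keepdims=True))
    return np.c_[q,np.ones(len(q))]
def cloud(d,c,uv):
    uv=np.asarray(uv).reshape(-1,2); z=d[uv[:,1].astype(int),uv[:,0].astype(int)]
    return (rays(c,uv)*z[:,None]-c['t'])@c['R']
def atz(c,uv,z):
    r=rays(c,uv)@c['R']; o=-c['R'].T@c['t']; return o+r*((z-o[2])/r[:,2])[:,None]
def proj(c,X):
    p=np.asarray(X).reshape(-1,3)@c['R'].T+c['t']; q=p[:,:2]/p[:,2:]; q=q*(1+c['k1']*(q**2).sum(1,keepdims=True))
    return q*[c['fx'],c['fy']]+[c['cx'],c['cy']]
E
python3 - <<'E'
from h import *
for n in('top','scene'):
    s,im,d,c=grab(n); print(n,{k:np.round(v,3).tolist() for k,v in c.items()})
print(s); import os; print(os.listdir('pics'))
os.rename([f'pics/'+f for f in os.listdir('pics') if f.startswith('top')][0],'pics/a.png');os.rename([f'pics/'+f for f in os.listdir('pics') if f.startswith('scene')][0],'pics/b.png')
E
```

```text
top {'fx': 557.483, 'fy': 557.483, 'cx': 321.927, 'cy': 236.691, 'k1': -0.009, 'R': [[-0.021, -1.0, 0.02], [-0.985, 0.017, -0.17], [0.17, -0.023, -0.985]], 't': [-0.161, 0.525, 0.987]}
scene {'fx': 619.143, 'fy': 619.143, 'cx': 329.376, 'cy': 242.719, 'k1': 0.066, 'R': [[-0.795, -0.607, -0.002], [-0.444, 0.584, -0.68], [0.413, -0.54, -0.733]], 't': [0.303, 0.395, 1.045]}
{'time_s': 0.05, 'joints': array([-1.16103219e+00,  3.14192657e-01, -4.80777969e-02,  1.21019581e+00,
        2.02879289e-05,  1.57080665e+00]), 'qd': array([ 1.93045741e-04, -1.82933142e-03,  5.08954367e-05, -2.31283702e-04,
       -1.83709853e-04, -1.04784387e-03]), 'joint_torque': array([ 1.39284661e-03, -5.41243494e+01,  3.40877903e+01,  1.16853806e-02,
        6.13468205e-05,  6.69923423e-06]), 'tcp_pos': array([ 0.23880157, -0.54977189,  0.21305515]), 'tool_rot': array([-8.19568568e-04,  9.79085695e-01,  2.03446563e-01, -1.59948287e-04]), 'force': array([-0.56023761,  0.23737671,  0.00321345]), 'moment': array([ 0.00703515, -0.05657654,  0.00569548]), 'finger_force': 0.0, 'finger_gap': 0.08552484989653879}
['top_0.png', 'scene_50.png']
```

View pics/a.png

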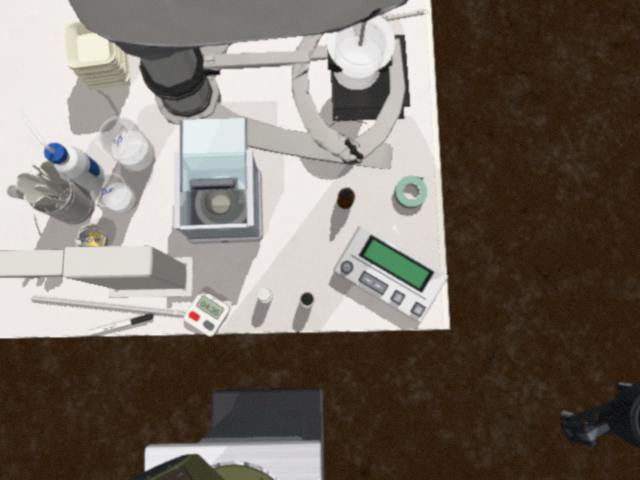

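View pics/b.png

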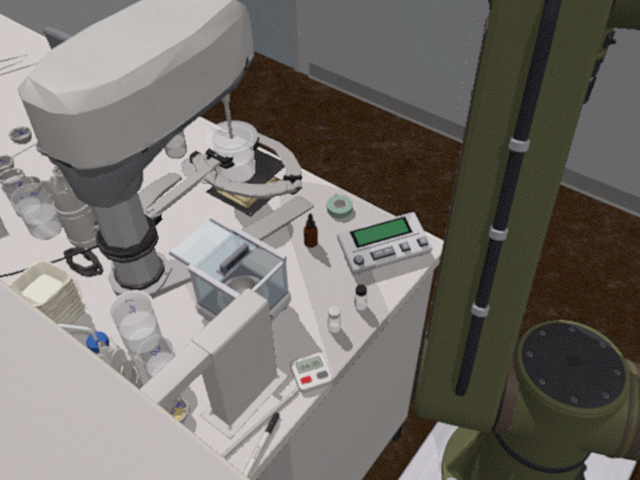

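The top view shows the balance at about (218,190) with its ridge at about (214,183). The terminal keys are at power (347,267), tare (373,283), menu (398,297) and print (418,310). I'll take enlarged crops to get sharper pixel positions.

```bash
python3 - <<'E'
from h import *
im,d,c=load('top')
a=cv2.resize(im[110:250,160:280],None,fx=3.3,fy=3.3,interpolation=3); b=cv2.resize(im[220:330,325:455],None,fx=3,fy=3,interpolation=3)
o=np.zeros((462,800,3),np.uint8); o[:a.shape[0],:a.shape[1]]=a[:462]; o[:b.shape[0],405:405+b.shape[1]]=b
cv2.imwrite('pics/c.png',o[:,:,::-1])
for p in [(347,267),(373,283),(398,297),(418,310),(395,262),(214,183),(220,203),(210,180),(200,184),(230,183),(178,200),(254,185),(215,140),(264,294),(307,298),(345,196),(207,312),(180,80),(185,105),(130,250),(110,265),(300,10),(360,50),(350,150),(320,90),(250,135),(240,60),(160,260),(20,260),(410,20)]: print(p,np.round(cloud(d,c,p),3)[0])
E
```

```text
(347, 267) [ 0.465 -0.216  0.046]
(373, 283) [ 0.435 -0.264  0.043]
(398, 297) [ 0.408 -0.308  0.046]
(418, 310) [ 0.384 -0.345  0.041]
(395, 262) [ 0.473 -0.305  0.047]
(214, 183) [0.595 0.008 0.167]
(220, 203) [0.585 0.015 0.064]
(210, 180) [0.599 0.014 0.17 ]
(200, 184) [0.593 0.031 0.169]
(230, 183) [ 0.593 -0.019  0.172]
(178, 200) [0.57  0.07  0.156]
(254, 185) [ 0.611 -0.05   0.091]
(215, 140) [0.676 0.011 0.148]
(264, 294) [ 0.418 -0.065  0.059]
(307, 298) [ 0.409 -0.142  0.061]
(345, 196) [ 0.594 -0.215  0.069]
(207, 312) [0.389 0.044 0.017]
(180, 80) [0.778 0.069 0.167]
(185, 105) [0.775 0.082 0.069]
(130, 250) [0.474 0.119 0.24 ]
(110, 265) [0.452 0.148 0.241]
(300, 10) [ 0.733 -0.141  0.446]
(360, 50) [ 0.825 -0.241  0.176]
(350, 150) [ 0.647 -0.219  0.171]
(320, 90) [ 0.833 -0.175  0.001]
(250, 135) [ 0.728 -0.036  0.03 ]
(240, 60) [ 0.821 -0.032  0.153]
(160, 260) [0.464 0.086 0.195]
(20, 260) [0.461 0.279 0.242]
(410, 20) [ 0.987 -0.366 -0.001]
```

View pics/c.png

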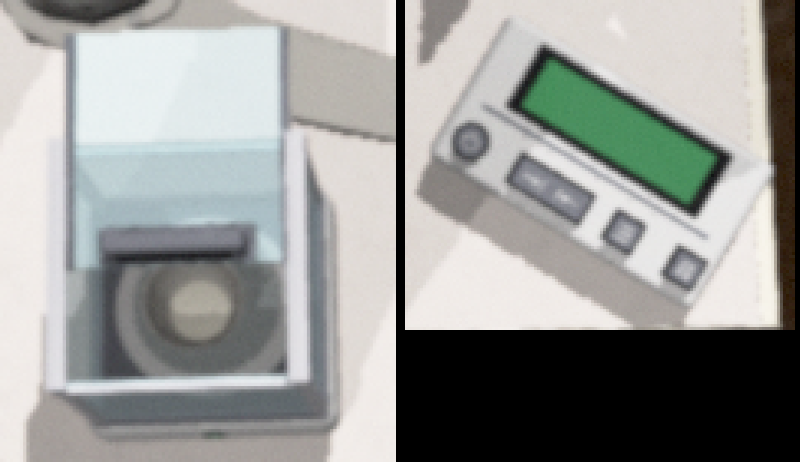

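The crops put the ridge top face at pixels x 190–236, y 179–187, and the keys at (346.7,267.7), (373.3,282.3), (397.7,297.3) and (418.3,309.3). The balance is nearly aligned with the world axes and the terminal is yawed about -0.56 rad.

```bash
python3 - <<'E'
from h import *
im,d,c=load('top'); ims,ds,cs=load('scene')
K=atz(c,[(346.7,267.3),(373.3,282),(397.7,297),(418.3,309)],.0445); print(np.round(K,4)); print('in scene',proj(cs,K).round(1))
e=K[0]-K[3]; print('yaw',np.arctan2(e[1],e[0])-np.pi/2, np.linalg.norm(np.diff(K,axis=0),axis=1))
vv,uu=np.mgrid[0:480,0:640]; uv=np.c_[uu.ravel(),vv.ravel()]
P=cloud(d,c,uv); P[d.ravel()==0]=np.nan
def box(P,a,b): return P[((P>a)&(P<b)).all(1)]
R=box(P,[.56,-.04,.162],[.64,.06,.18]); print('ridge',len(R),R.min(0),R.max(0),np.median(R,0),np.percentile(R,[5,95],axis=0))
# rear/front edges of ridge at columns
print('ridge edges', atz(c,[(190,179.5),(236,179),(213,179.3),(213,186.5)],.172).round(4))
print('rails', atz(c,[(160+66/3.3,110+150/3.3),(160+66/3.3,110+385/3.3),(160+287/3.3,110+140/3.3),(160+287/3.3,110+380/3.3)],.156).round(4))
for cam,D,C in(('top',d,c),('scene',ds,cs)):
    Q=cloud(D,C,uv); Q[D.ravel()==0]=np.nan
    for xa,xb in((.4,.5),(.5,.6),(.6,.66),(.66,.7),(.7,.75)):
        for ya,yb in((-.4,-.15),(-.15,-.06),(-.06,.06),(.06,.12),(.12,.2)):
            B=box(Q,[xa,ya,.12],[xb,yb,1]); 
            if len(B)>5: print(cam,xa,ya,len(B),'z',np.percentile(B[:,2],[2,50,98]).round(3))
print(robot.nose_length)
E
```

```text
[[ 0.4646 -0.2159  0.0445]
 [ 0.4366 -0.264   0.0445]
 [ 0.4083 -0.3077  0.0445]
 [ 0.3857 -0.3445  0.0445]]
in scene [[359.8 257.9]
 [383.3 250.5]
 [405.4 244.4]
 [423.3 239.2]]
yaw -0.5503265259578038 [0.0556956  0.05210257 0.04311671]
ridge 359 [ 0.58687308 -0.02308166  0.16232683] [0.60151557 0.0456249  0.17595739] [0.59328832 0.010516   0.17099495] [[ 0.58835323 -0.01989336  0.16436845]
 [ 0.60000885  0.042036    0.17410246]]
ridge edges [[ 0.6001  0.0471  0.172 ]
 [ 0.5998 -0.0286  0.172 ]
 [ 0.5999  0.0093  0.172 ]
 [ 0.5876  0.0091  0.172 ]]
rails [[ 0.6469  0.0683  0.156 ]
 [ 0.5243  0.0655  0.156 ]
 [ 0.6506 -0.0447  0.156 ]
 [ 0.525  -0.045   0.156 ]]
top 0.4 0.06 1402 z [0.124 0.233 0.24 ]
top 0.4 0.12 2058 z [0.136 0.237 0.24 ]
top 0.5 -0.06 1172 z [0.124 0.155 0.174]
top 0.5 0.06 452 z [0.121 0.155 0.159]
top 0.6 -0.4 570 z [0.137 0.152 0.174]
top 0.6 -0.06 2111 z [0.146 0.15  0.158]
top 0.6 0.06 386 z [0.147 0.154 0.158]
top 0.66 -0.4 1291 z [0.141 0.15  0.157]
top 0.66 -0.15 24 z [0.148 0.152 0.154]
top 0.66 -0.06 1351 z [0.146 0.15  0.153]
top 0.66 0.06 149 z [0.147 
[... 192 characters left out ...]
z [0.387 0.421 0.455]
scene 0.4 0.06 960 z [0.124 0.226 0.24 ]
scene 0.4 0.12 2846 z [0.124 0.226 0.24 ]
scene 0.5 -0.06 1263 z [0.122 0.15  0.174]
scene 0.5 0.06 379 z [0.121 0.153 0.159]
scene 0.6 -0.4 367 z [0.137 0.152 0.174]
scene 0.6 -0.06 1162 z [0.147 0.15  0.158]
scene 0.6 0.06 405 z [0.121 0.151 0.158]
scene 0.66 -0.4 546 z [0.141 0.151 0.167]
scene 0.66 -0.15 31 z [0.142 0.151 0.155]
scene 0.66 -0.06 803 z [0.147 0.15  0.154]
scene 0.66 0.06 118 z [0.147 0.15  0.153]
scene 0.7 -0.4 1279 z [0.141 0.412 0.491]
scene 0.7 -0.15 2944 z [0.15  0.447 0.504]
scene 0.7 -0.06 5567 z [0.149 0.448 0.507]
scene 0.7 0.06 3800 z [0.322 0.437 0.504]
scene 0.7 0.12 1049 z [0.369 0.433 0.49 ]
0.014
```

The ridge's rear face is at x≈0.600, y≈0.0095 and its top is at 0.172, which matches the given height. The key spacings also fit (43 mm between menu and print). The microscope stays clear at x>0.70. I'll shut the gripper, raise it, square it to the balance and tilt it 12 degrees, then head over the cover.

arm_command(claw=0, deltas=[[[0,0,-2.2],[0,0,0.1025]],[[0,0,-2.2],[0,0,0.1025]],[[0,0,-2.2],[0,0,0.1025]],[[0,0,-2.2],[0,0,0.1025]],[[0,0,0],[0,0.105,0]],[[0,0,0],[0,0.105,0]],[[1.89,-2.8,0.4],[0,0,0]],[[1.89,-2.8,0.4],[0,0,0]],[[1.89,-2.8,0.4],[0,0,0]],[[1.89,-2.8,0.4],[0,0,0]],[[1.89,-2.8,0.4],[0,0,0]],[[1.89,-2.8,0.4],[0,0,0]],[[1.89,-2.8,0.4],[0,0,0]],[[1.89,-2.8,0.4],[0,0,0]],[[1.89,-2.8,0.4],[0,0,0]],[[1.89,-2.8,0.4],[0,0,0]],[[0,0,0],[0,0,0]]])

```text
time_s: 1.52
tcp_pos: [0.4345, -0.2657, 0.3021]
tool_rot: [-0.001, 0.994, 0.003, 0.105]
force: [-0.1, -0.0, 0.0]
finger_gap: -0.0001
finger_force: 0.0
```

```bash
cat > go.py <<'E'
import sys; from h import *
from scipy.spatial.transform import Rotation as Ro
def go(target,yaw,tilt=.21):
    s=robot.get_state(); q=s['tool_rot']; A=Ro.from_quat(np.roll(q,-1))
    B=Ro.from_euler('z',yaw)*Ro.from_euler('x',np.pi)*Ro.from_euler('y',tilt)
    print('t',s['time_s'],'pos',s['tcp_pos'].round(4),'F',s['force'].round(2),'gap',round(s['finger_gap'],4),'j',s['joints'].round(2))
    print('turn first (tool)',(A.inv()*B).as_rotvec().round(3),'then shift cm (new axes)',(B.inv().apply(np.array(target)-s['tcp_pos'])*100).round(2),' shift cm in current axes',(A.inv().apply(np.array(target)-s['tcp_pos'])*100).round(2), 'zaxis',A.as_matrix()[:,2].round(3))
if __name__=='__main__': go([float(v) for v in sys.argv[1:4]],float(sys.argv[4]))
E
python3 go.py .625 .0095 .30 0
```

```text
t 1.5167 pos [ 0.4345 -0.2657  0.3021] F [-0.06 -0.02  0.03] gap -0.0001 j [-0.64 -0.04 -0.28  1.16  0.13  2.51]
turn first (tool) [-0.003 -0.001  0.005] then shift cm (new axes) [ 18.58 -27.52   4.18]  shift cm in current axes [ 18.73 -27.41   4.29] zaxis [ 0.21   0.003 -0.978]
```

arm_command(deltas=[[[1.87,-2.75,0.43],[0,0,0.005]],[[1.87,-2.75,0.43],[0,0,0]],[[1.87,-2.75,0.43],[0,0,0]],[[1.87,-2.75,0.43],[0,0,0]],[[1.87,-2.75,0.43],[0,0,0]],[[1.87,-2.75,0.43],[0,0,0]],[[1.87,-2.75,0.43],[0,0,0]],[[1.87,-2.75,0.43],[0,0,0]],[[1.87,-2.75,0.43],[0,0,0]],[[1.87,-2.75,0.43],[0,0,0]],[[0,0,0],[0,0,0]],[[0,0,0],[0,0,0]]])

```text
time_s: 2.52
tcp_pos: [0.6256, 0.0012, 0.2982]
tool_rot: [-0.001, 0.995, 0.001, 0.104]
force: [-0.6, -0.1, -0.6]
finger_gap: -0.0001
finger_force: 0.0
```

```bash
python3 go.py .623 .0095 .174 0; python3 - <<'E'
from h import *
s,im,d,c=grab('scene'); im[:,:]=im; cv2.imwrite('pics/d.png',im[100:400,100:400,::-1])
E
```

```text
t 2.5167 pos [0.6256 0.0012 0.2982] F [-0.64 -0.07 -0.57] gap -0.0001 j [ 0.    0.15 -0.08  1.13  0.    3.14]
turn first (tool) [-0.003  0.002  0.002] then shift cm (new axes) [-2.84 -0.83 12.1 ]  shift cm in current axes [-2.82 -0.8  12.11] zaxis [ 0.207  0.003 -0.978]
```

View pics/d.png

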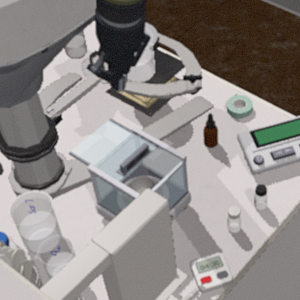

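The scene crop shows the cover still open with its ridge at (133,157). The gripper hangs above it at about (145,65) and nothing has been disturbed. Joint 6 sits at its limit, so I turn the tool back slightly and then descend behind the ridge.

arm_command(deltas=[[[0,0,0],[0,0,-0.06]],[[-0.33,-0.1,1.5],[0,0,0]],[[-0.33,-0.1,1.5],[0,0,0]],[[-0.33,-0.1,1.5],[0,0,0]],[[-0.33,-0.1,1.5],[0,0,0]],[[-0.33,-0.1,1.5],[0,0,0]],[[-0.33,-0.1,1.5],[0,0,0]],[[0,0,0],[0,0,0]],[[0,0,0],[0,0,0]]])

```text
time_s: 3.32
tcp_pos: [0.6232, 0.0042, 0.2066]
tool_rot: [0.002, 0.994, 0.029, 0.104]
force: [0.2, -0.2, 0.3]
finger_gap: -0.0
finger_force: 0.0
```

```bash
python3 go.py .622 .0095 .1735 0.06
```

```text
t 3.3167 pos [0.6232 0.0042 0.2066] F [ 0.19 -0.24  0.34] gap -0.0 j [ 0.01  0.18 -0.26  0.92  0.    3.09]
turn first (tool) [ 0.01   0.002 -0.   ] then shift cm (new axes) [-0.77 -0.54  3.22]  shift cm in current axes [-0.77 -0.57  3.22] zaxis [ 0.207  0.002 -0.978]
```

arm_command(deltas=[[[-0.2,-0.14,0.8],[0,0,0]],[[-0.2,-0.14,0.8],[0,0,0]],[[-0.2,-0.14,0.8],[0,0,0]],[[-0.17,-0.12,0.8],[0,0,0]],[[0,0,0],[0,0,0]],[[0,0,0],[0,0,0]]])

```text
time_s: 3.82
tcp_pos: [0.6227, 0.0107, 0.1733]
tool_rot: [0.002, 0.994, 0.03, 0.104]
force: [-0.5, -0.3, 0.5]
finger_gap: 0.0001
finger_force: 0.0
```

```bash
python3 go.py .550 .0095 .1735 0.06
```

```text
t 3.8167 pos [0.6227 0.0107 0.1733] F [-0.52 -0.27  0.5 ] gap 0.0001 j [ 0.02  0.2  -0.32  0.85 -0.    3.1 ]
turn first (tool) [0.01  0.002 0.002] then shift cm (new axes) [-7.1  -0.31 -1.53]  shift cm in current axes [-7.1  -0.31 -1.52] zaxis [ 0.207  0.003 -0.978]
```

arm_command(deltas=[[[-0.39,-0.02,-0.085],[0,0,0]],[[-0.39,-0.02,-0.085],[0,0,0]],[[-0.39,-0.02,-0.085],[0,0,0]],[[-0.39,-0.02,-0.085],[0,0,0]],[[-0.39,-0.02,-0.085],[0,0,0]],[[-0.39,-0.02,-0.085],[0,0,0]],[[-0.39,-0.02,-0.085],[0,0,0]],[[-0.39,-0.02,-0.085],[0,0,0]],[[-0.39,-0.02,-0.085],[0,0,0]],[[-0.39,-0.02,-0.085],[0,0,0]],[[-0.2,-0.01,-0.043],[0,0,0]]])

```text
time_s: 4.73
tcp_pos: [0.5807, 0.0102, 0.1744]
tool_rot: [0.002, 0.994, 0.03, 0.105]
force: [0.3, -0.6, 0.1]
finger_gap: 0.0001
finger_force: 0.0
```

```bash
python3 go.py .550 .0095 .1735 0.06; python3 - <<'E'
from h import *
s,im,d,c=grab('top'); 
cv2.imwrite('pics/e.png',cv2.resize(im[100:260,150:290],None,fx=3,fy=3,interpolation=3)[:,:,::-1])
E
```

```text
t 4.7333 pos [0.5807 0.0102 0.1744] F [ 0.32 -0.6   0.1 ] gap 0.0001 j [ 0.02  0.12 -0.41  0.83 -0.    3.1 ]
turn first (tool) [0.01  0.    0.001] then shift cm (new axes) [-3.02 -0.12 -0.56]  shift cm in current axes [-3.02 -0.12 -0.56] zaxis [ 0.208  0.003 -0.978]
```

View pics/e.png

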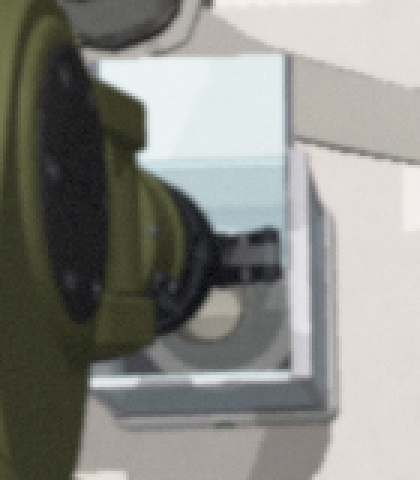

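```bash
python3 - <<'E'
from h import *
im,d,c=load('top'); s=robot.get_state()
print(proj(c,s['tcp_pos']), proj(c,[[.55,.01,.172],[.594,.01,.172],[.6,-.0265,.172],[.6,.0455,.172]]))
for v in range(172,206,3): print(v,[ '%.3f/%.3f/%.3f'%tuple(cloud(d,c,(u,v))[0]) for u in range(216,250,4)])
s,im,d,c=grab('scene'); cv2.imwrite('pics/f.png',cv2.resize(im[150:350,150:330],None,fx=3,fy=3,interpolation=3)[:,:,::-1])
E
```

```text
[[212.05306157 190.29685227]] [[212.18241851 208.81543952]
 [212.52727842 182.74268787]
 [234.75434269 178.8864926 ]
 [190.97204162 179.54769695]]
172 ['0.560/-0.025/0.348', '0.618/0.001/0.151', '0.619/-0.005/0.148', '0.619/-0.012/0.147', '0.619/-0.019/0.149', '0.617/-0.026/0.153', '0.617/-0.033/0.153', '0.618/-0.039/0.149', '0.617/-0.046/0.155']
175 ['0.553/-0.027/0.356', '0.613/0.001/0.150', '0.614/-0.005/0.147', '0.614/-0.012/0.148', '0.614/-0.019/0.148', '0.612/-0.026/0.152', '0.613/-0.032/0.150', '0.612/-0.039/0.153', '0.611/-0.047/0.156']
178 ['0.550/-0.026/0.353', '0.557/-0.028/0.330', '0.564/-0.029/0.304', '0.574/-0.030/0.270', '0.571/-0.037/0.278', '0.569/-0.043/0.284', '0.569/-0.049/0.286', '0.608/-0.039/0.149', '0.605/-0.047/0.159']
181 ['0.547/-0.026/0.350', '0.551/-0.029/0.334', '0.560/-0.029/0.301', '0.570/-0.030/0.268', '0.567/-0.037/0.276', '0.566/-0.043/0.282', '0.565/-0.049/0.283', '0.602/-0.039/0.150', '0.601/-0.046/0.153']
184 ['0.542/-0.026/0.352', '0.546/-0.029/0.338', '0.556/-0.029/0.302', '0.558/-0.034/0.294', '0.559/-0.039/0.292', '0.560/-0.044/0.285', '0.561
[... 768 characters left out ...]
0.010/0.084', '0.599/-0.014/0.059', '0.600/-0.021/0.057', '0.601/-0.028/0.052', '0.575/-0.046/0.154']
199 ['0.526/-0.024/0.335', '0.593/0.015/0.064', '0.593/0.008/0.062', '0.594/0.001/0.058', '0.587/-0.010/0.086', '0.594/-0.014/0.058', '0.594/-0.021/0.058', '0.595/-0.028/0.052', '0.570/-0.046/0.154']
202 ['0.526/-0.021/0.319', '0.588/0.016/0.059', '0.588/0.008/0.062', '0.587/0.000/0.063', '0.581/-0.010/0.088', '0.588/-0.013/0.057', '0.588/-0.021/0.057', '0.590/-0.027/0.050', '0.564/-0.047/0.156']
205 ['0.582/0.022/0.065', '0.581/0.015/0.065', '0.582/0.008/0.063', '0.581/0.000/0.065', '0.583/-0.006/0.056', '0.582/-0.014/0.060', '0.581/-0.022/0.062', '0.584/-0.028/0.052', '0.559/-0.047/0.155']
```

View pics/f.png

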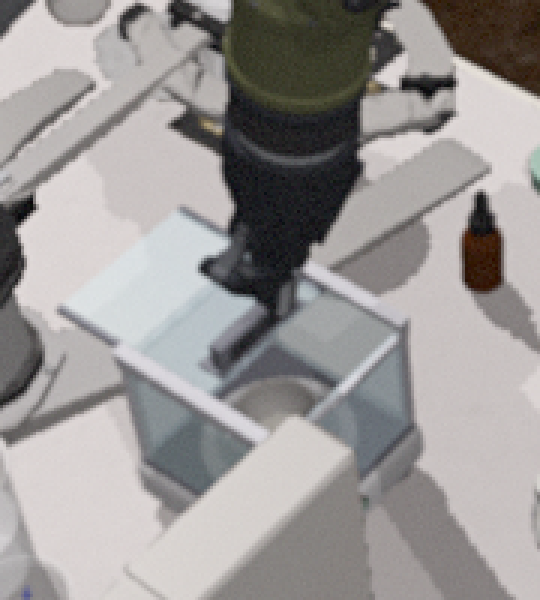

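```bash
python3 - <<'E'
from h import *
im,d,c=load('scene'); s=robot.get_state(); p=s['tcp_pos']; print(proj(c,[p,p+[.003,0,-.014]]))
for v in range(236,272,3): print(v,[ '%.3f/%.3f/%.3f'%tuple(cloud(d,c,(u,v))[0]) for u in range(222,256,4)])
s,im,d,c=grab('wrist'); print(np.round(c['T_tool_cam'],3)); cv2.imwrite('pics/g.png',im[:,:,::-1])
E
```

```text
[[240.60208681 255.84312047]
 [240.21969293 260.07468697]]
236 ['0.561/0.060/0.283', '0.554/0.057/0.285', '0.551/0.052/0.282', '0.574/0.023/0.244', '0.571/0.017/0.241', '0.552/0.025/0.259', '0.543/0.023/0.263', '0.555/0.004/0.240', '0.701/-0.139/0.026']
239 ['0.554/0.067/0.286', '0.550/0.062/0.284', '0.552/0.052/0.275', '0.567/0.031/0.246', '0.563/0.025/0.244', '0.553/0.024/0.250', '0.545/0.023/0.254', '0.557/0.003/0.230', '0.602/-0.048/0.157']
242 ['0.554/0.068/0.280', '0.546/0.066/0.284', '0.544/0.059/0.278', '0.549/0.046/0.264', '0.557/0.032/0.246', '0.558/0.021/0.236', '0.552/0.018/0.238', '0.607/-0.041/0.152', '0.600/-0.045/0.153']
245 ['0.646/-0.003/0.150', '0.546/0.068/0.277', '0.543/0.061/0.274', '0.547/0.049/0.260', '0.552/0.037/0.247', '0.563/0.019/0.224', '0.561/0.011/0.218', '0.602/-0.036/0.150', '0.596/-0.041/0.150']
248 ['0.639/0.004/0.152', '0.634/-0.002/0.150', '0.547/0.059/0.262', '0.548/0.050/0.252', '0.554/0.036/0.237', '0.566/0.017/0.212', '0.563/0.010/0.207', '0.596/-0.029/0.152', '0.590/-0.034/0.152']
251 ['0.636/0.007/0.148', '0.632/0.001/0.146', '0.623/-0.001/
[... 750 characters left out ...]
74', '0.592/0.038/0.172', '0.587/0.033/0.170', '0.587/0.024/0.162', '0.590/0.011/0.149', '0.648/-0.048/0.054', '0.635/-0.047/0.065', '0.623/-0.047/0.073', '0.611/-0.047/0.081']
266 ['0.594/0.047/0.171', '0.590/0.041/0.168', '0.590/0.031/0.158', '0.587/0.025/0.154', '0.652/-0.039/0.050', '0.643/-0.042/0.053', '0.635/-0.046/0.055', '0.624/-0.047/0.062', '0.611/-0.047/0.071']
269 ['0.592/0.050/0.166', '0.589/0.043/0.162', '0.589/0.034/0.153', '0.652/-0.027/0.052', '0.648/-0.034/0.048', '0.641/-0.039/0.048', '0.633/-0.043/0.050', '0.626/-0.048/0.051', '0.612/-0.046/0.062']
[[-0.001 -0.957 -0.29   0.073]
 [ 1.    -0.    -0.001 -0.002]
 [ 0.001 -0.29   0.957 -0.161]
 [ 0.     0.     0.     1.   ]]
```

View pics/g.png

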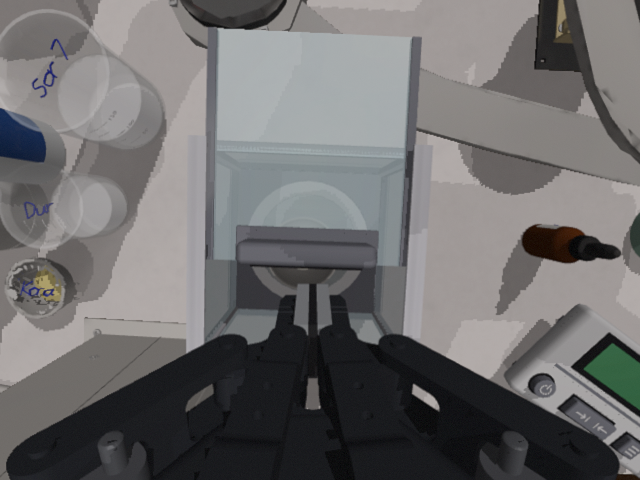

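The wrist view shows the fingertips ending at (310,285), in front of and above the ridge at (307,245), so they passed over it and the cover has not moved. I'll check the reported tool pose against the wrist depth.

```bash
cat >> h.py <<'E'
from scipy.spatial.transform import Rotation as Ro
def wcloud(d,c,uv,s):
    uv=np.asarray(uv).reshape(-1,2); z=d[uv[:,1].astype(int),uv[:,0].astype(int)]
    X=rays(c,uv)*z[:,None]; T=np.array(c['T_tool_cam']); X=X@T[:3,:3].T+T[:3,3]
    return Ro.from_quat(np.roll(s['tool_rot'],-1)).apply(X)+s['tcp_pos'], X
E
python3 - <<'E'
from h import *
im,d,c=load('wrist'); s=robot.get_state(); print({k:np.round(v,2).tolist() for k,v in c.items() if k!='T_tool_cam'})
names={'ridge top':(307,236),'ridge l':(242,234),'ridge r':(374,236),'glass':(310,90),'bench':(470,300),'bench2':(480,50),'power':(541,385),'tare':(588,415),'tip':(302,292),'tip2':(324,292),'tipedge':(302,286),'railR':(425,200)}
W,X=wcloud(d,c,list(names.values()),s)
for n,w,x in zip(names,W,X): print(n,w.round(4),'tool',x.round(4))
E
```

```text
{'fx': 348.16, 'fy': 348.16, 'cx': 312.35, 'cy': 237.13, 'k1': -0.02}
ridge top [0.6027 0.0161 0.1538] tool [ 0.017  -0.0048  0.0247]
ridge l [0.6017 0.0523 0.1538] tool [ 0.0182 -0.041   0.0246]
ridge r [ 0.605  -0.0212  0.1546] tool [0.0171 0.0325 0.0243]
glass [0.6826 0.0191 0.1514] tool [ 0.0946 -0.0031  0.0438]
bench [ 0.534  -0.1546 -0.0008] tool [-0.0926  0.16    0.1611]
bench2 [ 0.7802 -0.1402  0.001 ] tool [0.149  0.1602 0.2107]
power [ 0.4688 -0.2069  0.0445] tool [-0.1499  0.2087  0.103 ]
tare [ 0.4419 -0.2549  0.0453] tool [-0.1789  0.2551  0.0965]
tip [0.584  0.0167 0.2073] tool [ 0.0099 -0.006  -0.0316]
tip2 [0.5842 0.0076 0.2061] tool [ 0.0093  0.0031 -0.0303]
tipedge [0.5848 0.0169 0.1998] tool [ 0.0091 -0.0062 -0.024 ]
railR [ 0.6265 -0.0473  0.1564] tool [0.0369 0.0599 0.0269]
```

```bash
python3 - <<'E'
from h import *
im,d,c=load('wrist'); s=robot.get_state()
for u in (290,302,318,324,335):
    uv=[(u,v) for v in range(262,312,4)]; W,X=wcloud(d,c,uv,s)
    print(u,[(v[1],*x.round(3)[[0,2]].tolist()) for v,x in zip(uv,X)])
E
```

```text
290 [(262, 0.01, 0.004), (266, 0.006, 0.006), (270, -0.035, 0.103), (274, -0.038, 0.101), (278, -0.039, 0.094), (282, -0.039, 0.087), (286, -0.039, 0.081), (290, -0.057, 0.111), (294, -0.061, 0.111), (298, 0.006, -0.028), (302, 0.006, -0.032), (306, 0.006, -0.036), (310, 0.006, -0.039)]
302 [(262, 0.01, 0.004), (266, 0.007, 0.006), (270, -0.037, 0.107), (274, -0.039, 0.102), (278, -0.04, 0.097), (282, -0.041, 0.091), (286, 0.009, -0.024), (290, 0.009, -0.029), (294, 0.01, -0.034), (298, 0.01, -0.036), (302, 0.009, -0.039), (306, 0.01, -0.043), (310, 0.009, -0.045)]
318 [(262, 0.009, 0.005), (266, 0.008, 0.003), (270, -0.035, 0.102), (274, -0.037, 0.098), (278, -0.038, 0.092), (282, -0.038, 0.084), (286, 0.009, -0.025), (290, 0.009, -0.029), (294, 0.01, -0.033), (298, 0.009, -0.036), (302, 0.01, -0.04), (306, 0.01, -0.043), (310, 0.01, -0.046)]
324 [(262, 0.01, 0.003), (266, 0.007, 0.004), (270, -0.033, 0.098), (274, -0.035, 0.093), (278, -0.034, 0.084), (282, -0.036, 0.081), (286, 0.009, -0.025), (290, 0.01, -0.029), (294, 0.009, -0.031), (298, 0.01, -0.037), (302, 0.009, -0.039), (306, 0.009, -0.042), (310, 0.01, -0.046)]
335 [(262, 0.009, 0.004), (266, 0.007, 0.004), (270, -0.027, 0.083), (274, -0.041, 0.108), (278, -0.045, 0.109), (282, -0.048, 0.108), (286, -0.054, 0.112), (290, -0.058, 0.112), (294, -0.062, 0.112), (298, 0.006, -0.029), (302, 0.006, -0.032), (306, 0.006, -0.035), (310, 0.006, -0.039)]
```

Two cameras agree that the shut fingertips end about 21 mm *behind* the reported TCP, not 14 mm ahead. I'll use the seen value and check it by contact. Next I back up over the ridge, staying about 20 mm clear of it, and go down 33 mm further.

arm_command(deltas=[[[0.49,0.025,0.105],[0,0,0]],[[0.49,0.025,0.105],[0,0,0]],[[0.49,0.025,0.105],[0,0,0]],[[0.49,0.025,0.105],[0,0,0]],[[0.49,0.025,0.105],[0,0,0]],[[0.49,0.025,0.105],[0,0,0]],[[0.49,0.025,0.105],[0,0,0]],[[0.49,0.025,0.105],[0,0,0]],[[0.49,0.025,0.105],[0,0,0]],[[0.49,0.025,0.105],[0,0,0]],[[0,0,0],[0,0,0]],[[-0.12,0,0.54],[0,0,0]],[[-0.12,0,0.54],[0,0,0]],[[-0.12,0,0.54],[0,0,0]],[[-0.12,0,0.54],[0,0,0]],[[-0.12,0,0.54],[0,0,0]],[[-0.12,0,0.54],[0,0,0]],[[0,0,0],[0,0,0]],[[0,0,0],[0,0,0]]])

```text
time_s: 6.47
tcp_pos: [0.6308, 0.0103, 0.1406]
tool_rot: [0.002, 0.994, 0.03, 0.104]
force: [-0.0, 0.4, -0.4]
finger_gap: 0.0001
finger_force: 0.0
```

```bash
python3 go.py .570 .0095 .1405 0.06; python3 - <<'E'
from h import *
s,im,d,c=grab('wrist')
for u in (302,312,324):
    uv=[(u,v) for v in range(230,320,6)]; W,X=wcloud(d,c,uv,s)
    print(u,[(v[1],*x.round(3)[[0,2]].tolist()) for v,x in zip(uv,W)])
E
```

```text
t 6.4667 pos [0.6308 0.0103 0.1406] F [-0.03  0.41 -0.37] gap 0.0001 j [ 0.02  0.23 -0.35  0.78 -0.    3.1 ]
turn first (tool) [0.01  0.001 0.001] then shift cm (new axes) [-5.94 -0.28 -1.26]  shift cm in current axes [-5.94 -0.28 -1.25] zaxis [ 0.208  0.003 -0.978]
302 [(230, 0.657, 0.15), (236, 0.655, 0.151), (242, 0.652, 0.152), (248, 0.649, 0.151), (254, 0.646, 0.152), (260, 0.643, 0.15), (266, 0.641, 0.151), (272, 0.638, 0.151), (278, 0.635, 0.151), (284, 0.635, 0.165), (290, 0.634, 0.171), (296, 0.633, 0.176), (302, 0.631, 0.18), (308, 0.631, 0.187), (314, 0.63, 0.191)]
312 [(230, 0.658, 0.151), (236, 0.655, 0.151), (242, 0.652, 0.151), (248, 0.649, 0.152), (254, 0.647, 0.152), (260, 0.644, 0.151), (266, 0.641, 0.151), (272, 0.638, 0.152), (278, 0.635, 0.151), (284, 0.635, 0.166), (290, 0.634, 0.171), (296, 0.633, 0.176), (302, 0.632, 0.181), (308, 0.631, 0.186), (314, 0.63, 0.19)]
324 [(230, 0.658, 0.15), (236, 0.655, 0.15), (242, 0.652, 0.151), (248, 0.65, 0.151), (254, 0.647, 0.151), (260, 0.644, 0.151), (266, 0.641, 0.151), (272, 0.638, 0.151), (278, 0.636, 0.152), (284, 0.636, 0.165), (290, 0.635, 0.173), (296, 0.633, 0.176), (302, 0.632, 0.182), (308, 0.631, 0.186), (314, 0.63, 0.191)]
```

The tip is now about 8 mm above the glass and below the ridge top. I push forward.

arm_command(deltas=[[[-0.29,-0.015,-0.062],[0,0,0]],[[-0.29,-0.015,-0.062],[0,0,0]],[[-0.29,-0.015,-0.062],[0,0,0]],[[-0.29,-0.015,-0.062],[0,0,0]],[[-0.29,-0.015,-0.062],[0,0,0]],[[-0.29,-0.015,-0.062],[0,0,0]],[[-0.29,-0.015,-0.062],[0,0,0]],[[-0.29,-0.015,-0.062],[0,0,0]],[[-0.29,-0.015,-0.062],[0,0,0]],[[-0.29,-0.015,-0.062],[0,0,0]],[[-0.29,-0.015,-0.062],[0,0,0]],[[-0.29,-0.015,-0.062],[0,0,0]]])

```text
time_s: 7.52
tcp_pos: [0.5954, 0.0099, 0.1413]
tool_rot: [0.002, 0.994, 0.03, 0.105]
force: [1.5, -1.6, 0.5]
finger_gap: 0.0003
finger_force: 0.8
```

```bash
python3 go.py .570 .0095 .1405 0.06; python3 - <<'E'
from h import *
s,im,d,c=grab('top'); P=cloud(d,c,[(u,v) for u in (225,230,235) for v in range(110,150)]); 
vv,uu=np.mgrid[100:230,180:250]; P=cloud(d,c,np.c_[uu.ravel(),vv.ravel()])
g=P[(abs(P[:,2]-.15)<.006)&(P[:,1]>-.042)&(P[:,1]<-.005)]; print('glass x range',np.percentile(g[:,0],[1,99]),len(g))
E
```

```text
t 7.5167 pos [0.5954 0.0099 0.1413] F [ 1.51 -1.58  0.54] gap 0.0003 j [ 0.02  0.17 -0.43  0.76 -0.    3.1 ]
turn first (tool) [ 0.01  -0.     0.001] then shift cm (new axes) [-2.5  -0.12 -0.45]  shift cm in current axes [-2.5  -0.11 -0.45] zaxis [ 0.209  0.003 -0.978]
glass x range [0.52588178 0.69035496] 1131
```

arm_command(deltas=[[[-0.29,-0.015,-0.055],[0,0,0]],[[-0.29,-0.015,-0.055],[0,0,0]],[[-0.29,-0.015,-0.055],[0,0,0]],[[-0.29,-0.015,-0.055],[0,0,0]],[[-0.29,-0.015,-0.055],[0,0,0]],[[-0.29,-0.015,-0.055],[0,0,0]],[[-0.29,-0.015,-0.055],[0,0,0]],[[-0.29,-0.015,-0.055],[0,0,0]],[[-0.29,-0.015,-0.055],[0,0,0]]])

```text
time_s: 8.32
tcp_pos: [0.5687, 0.0098, 0.1406]
tool_rot: [0.002, 0.994, 0.03, 0.105]
force: [1.6, -0.7, 1.5]
finger_gap: -0.0001
finger_force: 0.8
```

```bash
python3 go.py .570 .0095 .1405 0.06; python3 - <<'E'
from h import *
s,im,d,c=grab('top')
cv2.imwrite('pics/i.png',cv2.resize(im[100:260,150:290],None,fx=3,fy=3,interpolation=3)[:,:,::-1])
E
```

```text
t 8.3167 pos [0.5687 0.0098 0.1406] F [ 1.6  -0.69  1.46] gap -0.0001 j [ 0.02  0.12 -0.49  0.75 -0.    3.1 ]
turn first (tool) [0.01  0.    0.001] then shift cm (new axes) [0.12 0.04 0.04]  shift cm in current axes [0.12 0.04 0.04] zaxis [ 0.209  0.003 -0.978]
```

View pics/i.png

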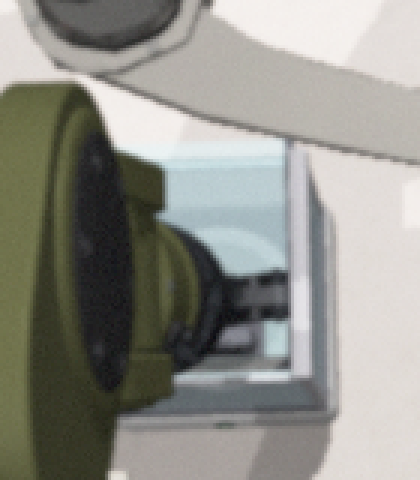

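The cover has moved about 45 mm: its rear edge went from crop row 57 to about 137, leaving a gap at the front of roughly 12 mm. I'll push on slowly.

arm_command(deltas=[[[-0.15,-0.01,-0.03],[0,0,0]],[[-0.15,-0.01,-0.03],[0,0,0]],[[-0.15,-0.01,-0.03],[0,0,0]],[[-0.15,-0.01,-0.03],[0,0,0]],[[-0.15,-0.01,-0.03],[0,0,0]],[[-0.1,0,-0.02],[0,0,0]],[[0,0,0],[0,0,0]]])

```text
time_s: 8.95
tcp_pos: [0.56, 0.0098, 0.1404]
tool_rot: [0.002, 0.994, 0.03, 0.105]
force: [2.6, -0.2, 1.4]
finger_gap: 0.0002
finger_force: 0.4
```

arm_command(deltas=[[[-0.1,0,-0.02],[0,0,0]],[[-0.1,0,-0.02],[0,0,0]],[[0,0,0],[0,0,0]]])

```text
time_s: 9.2
tcp_pos: [0.5583, 0.0097, 0.1405]
tool_rot: [0.002, 0.994, 0.03, 0.105]
force: [1.7, -0.2, 0.2]
finger_gap: 0.0001
finger_force: 0.7
```

arm_command(deltas=[[[-0.1,0,-0.02],[0,0,0]],[[-0.1,0,-0.02],[0,0,0]],[[0,0,0],[0,0,0]]])

```text
time_s: 9.45
tcp_pos: [0.558, 0.0096, 0.1411]
tool_rot: [0.002, 0.994, 0.03, 0.106]
force: [7.1, -0.2, -3.4]
finger_gap: -0.0001
finger_force: 3.2
```

arm_command(deltas=[[[-0.1,0,-0.02],[0,0,0]],[[-0.1,0,-0.02],[0,0,0]],[[0,0,0],[0,0,0]]])

```text
time_s: 9.7
tcp_pos: [0.5577, 0.0095, 0.1418]
tool_rot: [0.002, 0.994, 0.03, 0.108]
force: [11.9, 0.1, -4.2]
finger_gap: -0.0004
finger_force: 5.3
```

It has hit the stop, with force rising to 12 N and no more motion. I back off, rise and check.

arm_command(deltas=[[[0.3,0,0.06],[0,0,0]],[[0.5,0,0.1],[0,0,0]],[[0.5,0,0.1],[0,0,0]],[[0.3,0,-1.5],[0,0,0]],[[0.6,0,-3.0],[0,0,0]],[[0.6,0,-3.0],[0,0,0]],[[0.6,0,-3.0],[0,0,0]],[[0,0,0],[0,0,0]]])

```text
time_s: 10.37
tcp_pos: [0.5694, 0.0113, 0.2541]
tool_rot: [0.002, 0.994, 0.03, 0.109]
force: [1.2, -0.4, 0.3]
finger_gap: 0.0002
finger_force: 0.0
```

```bash
python3 - <<'E'
from h import *
s,im,d,c=grab('wrist'); cv2.imwrite('pics/j.png',im[:,:,::-1])
E
cat > pose.py <<'E'
from go import *
import sys
x,y,z,yaw=map(float,sys.argv[1:5])
s=robot.get_state(); A=Ro.from_quat(np.roll(s['tool_rot'],-1))
# tool yawed +90deg from terminal, tilted about tool x so z-axis = (-normal)
t=.2094; n=np.array([-.208,0,.978]); Rz=Ro.from_euler('z',yaw)
zt=Rz.apply(-n); xt=Rz.apply([0,1,0]); yt=np.cross(zt,xt); B=Ro.from_matrix(np.c_[xt,yt,zt])
tip=np.array([x,y,z]); tcp=tip+zt*.021   # tips 21 mm behind TCP
print('pos',s['tcp_pos'].round(4),'t',s['time_s'],'j',s['joints'].round(2),'F',s['force'].round(2))
print('turn',(A.inv()*B).as_rotvec().round(3),'yaw part',(A.inv()*Ro.from_matrix(np.c_[xt,yt,zt])).as_euler('ZXY').round(3))
print('tcp target',tcp.round(4),'shift cur',(A.inv().apply(tcp-s['tcp_pos'])*100).round(2),'shift new',(B.inv().apply(tcp-s['tcp_pos'])*100).round(2))
K={'power':(.4646,-.2159),'tare':(.4366,-.264),'menu':(.4083,-.3077),'print':(.3857,-.3445)}
E
python3 pose.py .4646 -.2159 .0745 -.55
```

```text
pos [0.5683 0.0113 0.2512] t 10.4167 j [ 0.02  0.05 -0.31  1.   -0.    3.1 ] F [-0.45 -0.02  0.73]
turn [-0.08  -0.093 -0.971] yaw part [-0.974 -0.026 -0.115]
tcp target [ 0.4683 -0.2182  0.054 ] shift cur [-15.34  22.12  17.06] shift new [-24.79  -0.71  20.02]
```

View pics/j.png

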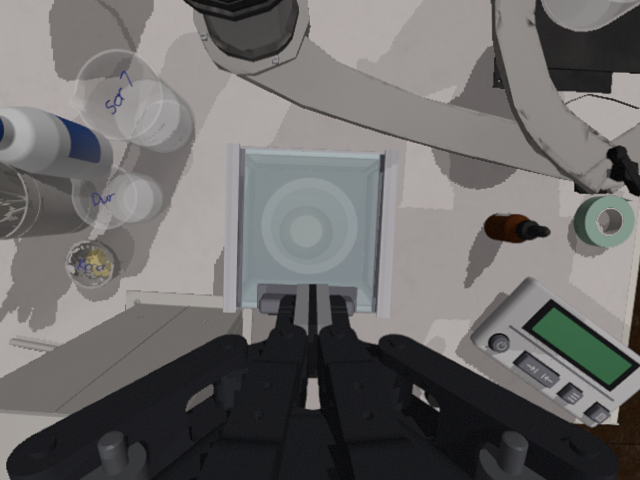

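The wrist view shows the cover shut, with its ridge at the front edge at (307,300) and the bowl centred on the pan at (306,230). Now I turn the tool across the key row, square to the tilted face, and move over the terminal.

arm_command(deltas=[[[0,0,0],[-0.008,-0.0093,-0.0971]],[[0,0,0],[-0.008,-0.0093,-0.0971]],[[0,0,0],[-0.008,-0.0093,-0.0971]],[[0,0,0],[-0.008,-0.0093,-0.0971]],[[0,0,0],[-0.008,-0.0093,-0.0971]],[[0,0,0],[-0.008,-0.0093,-0.0971]],[[0,0,0],[-0.008,-0.0093,-0.0971]],[[0,0,0],[-0.008,-0.0093,-0.0971]],[[0,0,0],[-0.008,-0.0093,-0.0971]],[[0,0,0],[-0.008,-0.0093,-0.0971]],[[-3.1,-0.1,0],[0,0,0]],[[-3.1,-0.1,0],[0,0,0]],[[-3.1,-0.1,0],[0,0,0]],[[-3.1,-0.1,0],[0,0,0]],[[-3.1,-0.1,0],[0,0,0]],[[-3.1,-0.1,0],[0,0,0]],[[-3.1,-0.1,0],[0,0,0]],[[-3.1,-0.1,0],[0,0,0]],[[0,0,0],[0,0,0]]])

```text
time_s: 12.0
tcp_pos: [0.4261, -0.1992, 0.2453]
tool_rot: [0.09, 0.869, 0.484, 0.047]
force: [0.1, -0.3, -0.3]
finger_gap: 0.0005
finger_force: 0.0
```

```bash
python3 pose.py .4646 -.2159 .0745 -.55
```

```text
pos [ 0.4261 -0.1992  0.2453] t 12.0 j [-0.41 -0.12 -0.48  1.01 -0.03  1.71] F [ 0.08 -0.25 -0.33]
turn [-0.008  0.007 -0.005] yaw part [-0.005 -0.008  0.007]
tcp target [ 0.4683 -0.2182  0.054 ] shift cur [ 0.73  0.66 19.66] shift new [ 0.59  0.51 19.67]
```

arm_command(deltas=[[[0.06,0.05,2.4],[-0.008,0.007,-0.005]],[[0.07,0.06,2.4],[0,0,0]],[[0.07,0.06,2.4],[0,0,0]],[[0.07,0.06,2.4],[0,0,0]],[[0.07,0.06,2.4],[0,0,0]],[[0.07,0.06,2.4],[0,0,0]],[[0.07,0.06,2.4],[0,0,0]],[[0.07,0.06,1.4],[0,0,0]],[[0.0,0.0,1.0],[0,0,0]],[[0,0,0],[0,0,0]],[[0,0,0],[0,0,0]]])

```text
time_s: 12.92
tcp_pos: [0.4705, -0.2139, 0.0594]
tool_rot: [0.091, 0.866, 0.488, 0.053]
force: [0.2, 0.0, 0.8]
finger_gap: -0.0004
finger_force: 0.0
```

```bash
python3 pose.py .4646 -.2159 .0445 -.55;  python3 - <<'E'
from h import *
s,im,d,c=grab('wrist'); s2,im2,d2,c2=grab('scene')
b=cv2.resize(im2[160:300,300:460],None,fx=2,fy=2,interpolation=3)
o=np.zeros((480,800,3),np.uint8); o[:,:480]=im[:,100:580]; o[:280,480:800]=b
cv2.imwrite('pics/k.png',o[:,:,::-1])
E
```

```text
pos [ 0.4705 -0.2139  0.0594] t 12.9167 j [-0.41  0.12 -0.7   0.54 -0.03  1.7 ] F [0.17 0.01 0.77]
turn [ 0.001 -0.004  0.006] yaw part [ 0.006  0.001 -0.004]
tcp target [ 0.4683 -0.2182  0.024 ] shift cur [-0.49 -0.7   3.47] shift new [-0.48 -0.7   3.47]
```

View pics/k.png

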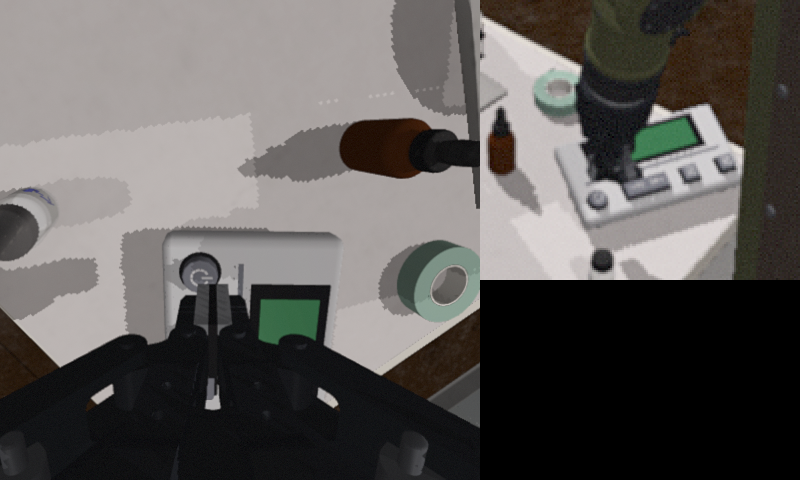

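The wrist half of the picture shows the power key at about (300,271) in the full frame, just beyond the tips at (312,284). I've now used all 10 pictures, so I'll measure the offset numerically from here.

```bash
python3 - <<'E'
from h import *
im,d,c=load('wrist'); s=robot.get_state()
g=cv2.cvtColor(im,cv2.COLOR_RGB2GRAY)
print(g[250:284:2,276:326:3]); 
W,X=wcloud(d,c,[(300,252),(282,271),(300,271),(318,271),(300,262),(290,275)],s); print(W.round(4),X.round(4))
# all raised-key points: height above face plane in tool z
vv,uu=np.mgrid[235:340,262:345]; uv=np.c_[uu.ravel(),vv.ravel()]; W,X=wcloud(d,c,uv,s)
f=np.median(X[(abs(uu.ravel()-330)<6)&(abs(vv.ravel()-255)<8)],0); print('face',f)
k=X[(X[:,2]<f[2]-.0055)&(X[:,2]>f[2]-.011)&(abs(X[:,1]+.006)<.02)]; print('key',len(k),k.min(0),k.max(0),np.median(k,0))
t=X[X[:,2]<-.015]; e=t[t[:,2]>-.03]; print('tip',e.min(0),e.max(0))
E
```

```text
[[177 177 177 177 177 177 178 178 157 156 156 155 155 156 155 156 155]
 [177 177 177 177 177 175 150  94  65 106 138 156 156 155 155 156 156]
 [177 178 177 178 160  56  21  27  19  16  23  75 148 155 156 156 156]
 [178 177 179 166  40  23  29  35  43  36  25  18  61 157 155 156 156]
 [164 178 166  44  17  36  43  45  49  56  59  46  17 101 156 156 156]
 [134 158 108  16  33  41  44  57  69  61  64  68  34  22 148 155 156]
 [135 136  31  27  44  71  78  90  90  90  84  73  68  23  99 156 156]
 [135 132  16  43  69 105  90  90  89  92  92  93  74  56  28 156 155]
 [135 118  21  48 102  90  89  90  90  91  90  94  90  71  22 155 156]
 [136  64  21  87 105 103  87 100  93  91  90  92  96  83  17 128 156]
 [134  56  27 104 106  95 128 156 134 146  99  92  92  95  24 114 156]
 [135  46  43 105 105 118 161  96  92 112 150  91  93  96  27 109 156]
 [135  68  59 107 105 158  92  90  90  90 142  91  90  96  36 122 156]
 [135  93  77 106 104 175  89  91  93 109 108 108 100  94  37 145 156]
 [135 128  63 104 106 145  88  90  95 147 146 147 131  94  24 175 164]
 [135 136  42 105 104 175  98  97  95  92 108  92  95  94  55 178 177]
 [135 135  66 104 104 130 153 104 106 107 176  98 108  89 133 178 177]]
[[ 0.4735 -0.203   0.0387]
 [ 0.4591 -0.2074  0.0367]
 [ 0.468  -0.2093  0.0462]
 [ 0.476  -0.2177  0.0408]
 [ 0.4708 -0.2048  0.0463]
 [ 0.4622 -0.2088  0.0443]] [[ 0.0108 -0.0089  0.0207]
 [-0.0004 -0.0191  0.0205]
 [ 0.0026 -0.0087  0.0131]
 [-0.0005  0.0011  0.0207]
 [ 0.0078 -0.0086  0.013 ]
 [-0.0001 -0.0142  0.0139]]
face [0.00886567 0.00778539 0.02130537]
key 823 [-0.01006354 -0.01868527  0.01108694] [0.00883697 0.0004987  0.01575645] [ 0.00084552 -0.00982914  0.01328697]
tip [ 0.00652788 -0.01513097 -0.02996921] [ 0.0121252   0.0113237  -0.02185797]
```

Both estimates give 35 mm from tip to key. The lateral shift is y -7.5 mm and x about -1.5 mm. I'll approach to about 5 mm and then go down gently.

arm_command(deltas=[[[-0.15,-0.75,0],[0,0,0]],[[0,0,1.0],[0,0,0]],[[0,0,1.0],[0,0,0]],[[0,0,0.9],[0,0,0]],[[0,0,0],[0,0,0]],[[0,0,0],[0,0,0]],[[0,0,0],[0,0,0]]])

```text
time_s: 13.6
tcp_pos: [0.4692, -0.215, 0.0299]
tool_rot: [0.092, 0.866, 0.488, 0.053]
force: [1.0, 0.7, 0.7]
finger_gap: 0.0003
finger_force: 0.0
```

```bash
python3 - <<'E'
from h import *
s,im,d,c=grab('wrist'); print(s['tcp_pos'].round(4),s['force'].round(2),s['time_s'])
vv,uu=np.mgrid[235:340,262:360]; uv=np.c_[uu.ravel(),vv.ravel()]; W,X=wcloud(d,c,uv,s)
k=X[(X[:,2]<.001-.0145)&(X[:,2]>-.0185)]; print('keytop?',len(k),k.min(0),k.max(0),np.median(k,0))
for u in (305,312,318): W,X=wcloud(d,c,[(u,v) for v in range(240,300,5)],s); print(u,X[:,[0,2]].round(4).tolist())
W,X=wcloud(d,c,[(u,276) for u in range(282,350,4)],s); print(X[:,1:].round(4).tolist())
E
```

```text
[ 0.4692 -0.215   0.0299] [1.04 0.65 0.71] 13.6
keytop? 180 [ 0.00232618 -0.01195462 -0.01665965] [ 0.01042344  0.00663331 -0.01352686] [ 0.0085945  -0.0035504  -0.01480998]
305 [[0.0156, 0.0277], [0.0203, 0.004], [0.02, -0.0027], [0.0186, -0.006], [0.0165, -0.0071], [0.0143, -0.0078], [0.0123, -0.0093], [0.0095, -0.0086], [0.0095, -0.0145], [0.0112, -0.0235], [0.0112, -0.0285], [0.0114, -0.0337]]
312 [[0.0148, 0.0302], [0.0206, 0.0032], [0.0203, -0.0035], [0.0185, -0.0057], [0.0162, -0.0064], [0.0139, -0.007], [0.0119, -0.0083], [0.0102, -0.0102], [0.0096, -0.0147], [0.0115, -0.0242], [0.0117, -0.0296], [0.012, -0.0348]]
318 [[0.0147, 0.0304], [0.0201, 0.0046], [0.0202, -0.0034], [0.0186, -0.006], [0.0167, -0.0077], [0.0139, -0.0069], [0.012, -0.0086], [0.0099, -0.0095], [0.0093, -0.0141], [0.011, -0.0232], [0.0115, -0.0291], [0.0116, -0.034]]
[[-0.0166, -0.0073], [-0.0145, -0.0085], [-0.0127, -0.0075], [-0.0107, -0.009], [-0.0089, -0.0081], [-0.0069, -0.0101], [-0.005, -0.0113], [-0.0031, -0.0125], [-0.0013, -0.0119], [0.0006, -0.0091], [0.0026, -0.0085], [0.0045, -0.0082], [0.0064, -0.0069], [0.0083, -0.0071], [0.0103, -0.0068], [0.0121, -0.0077], [0.014, -0.0083]]
```

arm_command(deltas=[[[0,0,0.3],[0,0,0]],[[0,0,0.2],[0,0,0]],[[0,0,0],[0,0,0]],[[0,0,0],[0,0,0]]])

```text
time_s: 13.98
tcp_pos: [0.4708, -0.2158, 0.0256]
tool_rot: [0.092, 0.866, 0.488, 0.054]
force: [0.4, -0.5, 2.9]
finger_gap: 0.0002
finger_force: 1.0
```

arm_command(deltas=[[[0,0,0.15],[0,0,0]],[[0,0,0],[0,0,0]],[[0,0,0],[0,0,0]]])

```text
time_s: 14.23
tcp_pos: [0.471, -0.216, 0.0241]
tool_rot: [0.092, 0.866, 0.488, 0.053]
force: [0.6, 0.4, 3.1]
finger_gap: -0.0002
finger_force: 1.5
```

arm_command(deltas=[[[0,0,0.1],[0,0,0]],[[0,0,0.05],[0,0,0]],[[0,0,0],[0,0,0]],[[0,0,0],[0,0,0]],[[0,0,0],[0,0,0]]])

```text
time_s: 14.65
tcp_pos: [0.4713, -0.2161, 0.0229]
tool_rot: [0.092, 0.866, 0.488, 0.054]
force: [-1.1, 0.1, 8.4]
finger_gap: 0.0
finger_force: 4.0
```

```bash
python3 -c "
from h import *
s=robot.get_state();print(s['tcp_pos'].round(5),s['force'].round(2))"
```

```text
[ 0.47126 -0.21612  0.02289] [-1.07  0.14  8.39]
```

The key bottomed at 8.4 N, so the power tap registered. I lift off and move to the tare bar.

arm_command(deltas=[[[0,0,-0.8],[0,0,0]],[[0,0,-1.2],[0,0,0]],[[-2.0,0,0],[0,0,0]],[[-2.0,0,0],[0,0,0]],[[-1.6,0,0],[0,0,0]],[[0,0,0],[0,0,0]],[[0,0,0],[0,0,0]],[[0,0,0],[0,0,0]]])

```text
time_s: 15.32
tcp_pos: [0.4379, -0.2611, 0.0415]
tool_rot: [0.091, 0.866, 0.488, 0.053]
force: [1.2, 0.3, 0.7]
finger_gap: 0.0003
finger_force: 0.0
```

```bash
cat > look.py <<'E'
from h import *
s,im,d,c=grab('wrist'); A=Ro.from_quat(np.roll(s['tool_rot'],-1)); print(s['tcp_pos'].round(4),s['force'].round(2),s['time_s'])
p=np.array([.4713,-.2161,.0229]); v=A.inv().apply(s['tcp_pos']-p)*100; print('from power bottom, tool cm',v.round(2))
vv,uu=np.mgrid[215:300,240:400]; uv=np.c_[uu.ravel(),vv.ravel()]; W,X=wcloud(d,c,uv,s)
# TCP at power bottom had tip touching key top pressed 4 mm; key tops up sit at tool z = -.0215-.004 - v_z
zk=-.0215-.004-v[2]/100
k=X[(abs(X[:,2]-zk)<.0025)&(abs(X[:,1])<.025)]; print('zk',zk,len(k))
for lo in np.arange(-.02,.06,.004):
    q=k[(k[:,0]>=lo)&(k[:,0]<lo+.004)]
    if len(q)>4: print(round(lo,3),len(q),np.percentile(q[:,1],[2,98]).round(4),np.median(q[:,2]).round(4))
E
python3 look.py
```

```text
[ 0.4379 -0.2611  0.0415] [1.19 0.25 0.72] 15.3167
from power bottom, tool cm [-5.57 -0.12 -1.95]
zk -0.0060159481627391105 726
-0.004 6 [-0.0107 -0.0101] -0.0039
0.0 47 [-0.0105  0.0048] -0.0039
0.004 140 [-0.0102  0.0051] -0.0039
0.008 132 [-0.01    0.0043] -0.0039
0.012 149 [-0.0105  0.0046] -0.004
0.016 148 [-0.0104  0.005 ] -0.0039
0.02 104 [-0.0102  0.0054] -0.004
```

arm_command(deltas=[[[0,-0.1,0.7],[0,0,0]],[[0,0,0.5],[0,0,0]],[[0,0,0.3],[0,0,0]],[[0,0,0],[0,0,0]],[[0,0,0],[0,0,0]]])

```text
time_s: 15.78
tcp_pos: [0.4398, -0.2622, 0.0263]
tool_rot: [0.091, 0.866, 0.489, 0.053]
force: [0.3, 0.6, 0.3]
finger_gap: -0.0004
finger_force: 0.6
```

arm_command(deltas=[[[0,0,0.15],[0,0,0]],[[0,0,0],[0,0,0]],[[0,0,0],[0,0,0]]])

```text
time_s: 16.03
tcp_pos: [0.4403, -0.2628, 0.0254]
tool_rot: [0.092, 0.866, 0.488, 0.053]
force: [-1.2, 1.4, 1.4]
finger_gap: 0.0001
finger_force: 1.0
```

arm_command(deltas=[[[0,0,0.1],[0,0,0]],[[0,0,0.05],[0,0,0]],[[0,0,0],[0,0,0]],[[0,0,0],[0,0,0]]])

```text
time_s: 16.37
tcp_pos: [0.4407, -0.2631, 0.024]
tool_rot: [0.092, 0.866, 0.488, 0.053]
force: [0.3, 0.7, 2.5]
finger_gap: 0.0
finger_force: 1.5
```

arm_command(deltas=[[[0,0,0.1],[0,0,0]],[[0,0,0.05],[0,0,0]],[[0,0,0],[0,0,0]],[[0,0,0],[0,0,0]],[[0,0,0],[0,0,0]]])

```text
time_s: 16.78
tcp_pos: [0.4409, -0.2633, 0.0227]
tool_rot: [0.092, 0.866, 0.488, 0.053]
force: [-2.2, 2.2, 7.1]
finger_gap: 0.0
finger_force: 3.8
```

The tare bar bottomed at 7 N, so it registered. I lift off and cross over the menu key to print.

arm_command(deltas=[[[0,0,-1.0],[0,0,0]],[[0,0,-1.5],[0,0,0]],[[-2.4,0,0],[0,0,0]],[[-2.4,0,0],[0,0,0]],[[-2.4,0,0],[0,0,0]],[[-2.3,0,0],[0,0,0]],[[0,0,0],[0,0,0]],[[0,0,0],[0,0,0]],[[0,0,0],[0,0,0]]])

```text
time_s: 17.53
tcp_pos: [0.3871, -0.3417, 0.0464]
tool_rot: [0.092, 0.866, 0.488, 0.053]
force: [0.5, -0.2, 1.0]
finger_gap: -0.0001
finger_force: 0.0
```

```bash
python3 look.py
```

```text
[ 0.3871 -0.3417  0.0464] [ 0.46 -0.21  1.02] 17.5333
from power bottom, tool cm [-15.1   -0.18  -2.49]
zk -0.0006437026240056418 509
-0.008 9 [-0.0115 -0.0104] 0.0013
-0.004 14 [-0.0118 -0.0099] 0.0013
0.0 170 [-0.0114  0.0044] 0.0012
0.004 188 [-0.0112  0.0044] 0.0011
0.008 13 [-0.0106  0.0034] 0.0013
0.032 83 [-0.0108  0.005 ] 0.0014
0.036 32 [-0.01    0.0039] 0.001
```

arm_command(deltas=[[[0,-0.15,0.8],[0,0,0]],[[0,0,0.7],[0,0,0]],[[0,0,0.55],[0,0,0]],[[0,0,0],[0,0,0]],[[0,0,0],[0,0,0]]])

```text
time_s: 18.0
tcp_pos: [0.3895, -0.3424, 0.0256]
tool_rot: [0.091, 0.866, 0.489, 0.053]
force: [-0.2, 1.3, 1.6]
finger_gap: 0.0001
finger_force: 0.8
```

arm_command(deltas=[[[0,0,0.15],[0,0,0]],[[0,0,0.1],[0,0,0]],[[0,0,0],[0,0,0]],[[0,0,0],[0,0,0]]])

```text
time_s: 18.33
tcp_pos: [0.3901, -0.3434, 0.0239]
tool_rot: [0.092, 0.866, 0.488, 0.053]
force: [-0.9, 0.8, 2.3]
finger_gap: 0.0001
finger_force: 1.5
```

arm_command(deltas=[[[0,0,0.1],[0,0,0]],[[0,0,0.05],[0,0,0]],[[0,0,0],[0,0,0]],[[0,0,0],[0,0,0]]])

```text
time_s: 18.67
tcp_pos: [0.3903, -0.3437, 0.0227]
tool_rot: [0.092, 0.866, 0.488, 0.053]
force: [-2.6, 2.5, 6.0]
finger_gap: -0.0001
finger_force: 3.4
```

arm_command(deltas=[[[0,0,0],[0,0,0]],[[0,0,-1.0],[0,0,0]],[[0,0,-2.5],[0,0,0]],[[0,0,-3.5],[0,0,0]],[[0,0,-3.5],[0,0,0]],[[0,0,-3.0],[0,0,0]],[[0,0,0],[0,0,0]],[[0,0,0],[0,0,0]]])

```text
time_s: 19.33
tcp_pos: [0.3669, -0.3308, 0.1572]
tool_rot: [0.095, 0.866, 0.488, 0.054]
force: [0.6, 0.3, -1.5]
finger_gap: -0.0001
finger_force: 0.0
```

```bash
python3 - <<'E'
from h import *
s,im,d,c=grab('top'); print(s['tcp_pos'],s['force'],s['time_s'])
vv,uu=np.mgrid[100:260,170:270]; P=cloud(d,c,np.c_[uu.ravel(),vv.ravel()])
R=P[(P[:,2]>.163)&(P[:,2]<.18)&(abs(P[:,1]-.01)<.05)]; print('ridge',len(R),np.percentile(R,[3,50,97],axis=0).round(4))
o=cv2.imread('pics/a.png')[:,:,::-1]; D=cv2.absdiff(o,im).max(2)
for n,(u,v) in dict(white=(264,294),black=(307,298),timer=(207,312),drop=(345,196),tape=(411,192)).items(): print(n,D[v-14:v+14,u-14:u+14].mean(), cloud(d,c,(u,v))[0].round(3))
E
```

```text
[ 0.3669204  -0.33082486  0.15720989] [ 0.55346836  0.26401897 -1.45484961] 19.3333
ridge 363 [[ 0.5271 -0.0222  0.1646]
 [ 0.5325  0.0103  0.1711]
 [ 0.5394  0.0443  0.1741]]
white 5.417091836734694 [ 0.418 -0.065  0.058]
black 10.237244897959183 [ 0.409 -0.142  0.057]
timer 19.086734693877553 [0.389 0.043 0.023]
drop 6.526785714285714 [ 0.594 -0.215  0.069]
tape 3.917091836734694 [ 0.617 -0.35  -0.001]
```

The ridge is at the front stop (moved 61 mm), the surrounding objects are where they were, and the robot is clear of everything. I'll hand it in.

```bash
python3 -c "
from station import workorder
print(workorder.hand_in())"
```

```text
the job is handed in; nothing more can be done
None
```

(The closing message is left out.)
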